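Index the weld turntable to the third stub

TASK

On the welding bench stands an indexing turntable with a torch fixed over its rim. Counting clockwise (seen from above) from the square post on the turntable, bring the third round tube stub under the torch. The turntable turns in clicks, by the black bar handle in its middle: leave it resting in the right click, with the handle let go.

Things in the scene. Friction and masses are not known exactly. Their poses are not given: they have to be found in the camera images.
- turntable (a joint): Turn (rad) of the steel disc (244 mm wide, top 78 mm over the bench), growing anticlockwise from above, endless. 0: square post under the torch; 1.257: third stub. A spring plunger clicks every 24 degrees (0.419 rad), also at 0; about 0.25 N m turns it out, past half-way it pulls itself into the next click. Starts in a click, 1 to 3 clicks short: post, first or second stub under the torch.
- handle (a point): Middle of the black bar handle on the disc's axis, 124 mm over the bench: bar 64 mm long (x axis, pointing to the square post), 14 mm thick (y), 36 mm high (z up), on a 20 mm stem, its underside 28 mm above the disc. It turns with the disc. (A smaller turntable with a like handle but no stubs or torch is not part of the job.)
- stub3 (a point): Centre of the top of the third stub clockwise from the square post; turns with the disc. 15 seats, 24 degrees apart, 100 mm from the axis: the post (solid, 26 mm square), clockwise after it six like round tube stubs (22 mm wide, open-topped), then eight empty holes. Post and stubs stand 30 mm above the disc, tops 108 mm over the bench.
- torch_aim (a point): Fixed point the torch aims at, 100 mm from the disc's axis, 108 mm over the bench; a small brass pointer stands outside the rim there. x axis: outward from the disc's axis to the torch's post, a 22 mm square dark upright 195 mm from the axis, 212 mm high. The torch (copper nozzle, black grip) rises from 128 mm over this point, leaning outward at about 45 degrees.

How it is judged:
At the end, for the whole second after the job is handed in: the third stub clockwise from the square post is under the torch, within 17.5 mm (10 degrees of turn), and the turntable is at rest (horizontal distance between stub3 and torch_aim below 0.0175 m and velocity of joint turntable between -0.05 and 0.05 rad/s); the robot touches nothing.
It also fails if it takes over 32 s, if anything falls off the work surface, if the arm or the gripper's body presses on something with over 40 N, if the wrist force passes 120 N, or if a joint passes its speed limit or range.

ROBOT

A 6-joint arm with a two-finger parallel gripper is mounted at the origin on the work surface. World frame = base frame: x ahead of the robot, y to its left, z up, the work surface at z = 0. Lengths are in m, angles in rad, forces in N, time in s.
With the tool pointing down it reaches from about 0.25 to 0.8 m from the base axis. Payload 3.9 kg.
Tool frame: the origin (TCP) lies between the finger pads; the fingertips stand 25 mm ahead of it and the grasp point (between the pads) lies 6 mm ahead of it; z points along the fingers, y is the direction in which the jaws open and shut (so a half turn about z gives the same grasp; the last joint's range is limited). The gripper opens to 85 mm and grips with 20 to 120 N. Pads are 22 mm wide; open, the fingers measure 114 mm over their backs; the gripper's body (76 mm by 85 mm) begins 54 mm behind the grasp point. The pads swing forward as they close: fully open they stand 13 mm farther back than shut.
Start: joints at [-1.223, 0.26, -0.138, 1.173, 0, 1.571], TCP at [0.179, -0.494, 0.256] pointing down, gripper open.
Joint ranges: [-2.78, 2.78], [-0.83, 1.72], [-1.28, 1.37], [-1.9, 2.12], [-1.57, 1.48], [-3.14, 3.14]. Speed limits (rad/s): [2.57, 2.57, 3.14, 3.14, 3.14, 3.14].

INTERFACE

Orientations are given as a unit quaternion [x, y, z, w].
In Python, from plant import status, grab_frame, job, find_in, silhouettes gives the robot as it stands. The module is installed in compiled form; this text tells all that it offers.
- The arm moves only by the tool play_rows, never from a script. Its argument "motion" is a list of rows, each a list of 5 numbers: the finger opening in cm, from 0 to 8.54, then the shift along the tool's x, y, z in cm, then the turn about the tool's z in degrees. In form: [[gripper, tx, ty, tz, turn], ...]. A call has exactly 8 rows; each row is the pose to reach, as a shift and turn from the pose commanded when the call began, along the tool's axes at that moment; what a row does not reach only later rows make up. A row lasts 1/12 s, in which the tool goes at most 41.7 mm and 7.16 degrees, less where a joint would pass 70% of its speed; a pose out of reach is approached as far as the arm can. A call with a gripper value outside its range is refused whole. The fingers move at their own pace and stop on an object; "squeeze" is the grip in N (left out, the last holds). Time passes only in rows, so rows that repeat a pose let the fingers close, or fill a call up. It gives the time, the measured TCP pose, the force and the opening at its end, in the units of the state.
- status.read_state(): the state, without advancing time (a new reading comes with each control period).
- grab_frame(name): name is "side" or "top"; returns a dict with "frame" (400x640x3 uint8, red, green, blue), "range_z" (400x640 float32, m along the optical axis (not along the pixel's ray), 0 where there is no reading), "fx", "fy", "cx", "cy" (pixels), "extrinsics" (4x4, takes a point from camera to world coordinates). Camera axes: x right, y up, looking along -z (the intrinsics and any distortion apply to the point x, -y, -z); pixel columns grow to the right and rows downward; lengths in m; the calibration is good to about 2 mm. A picture is of the moment at which its call begins.
- job.hand_in(): hands the job in, once; it reports no verdict.
Trained networks look in a picture, given as the dict that the camera call returned (one of the last four; its "shot" number tells which), for a name from the list of things; names that differ only in an ending like _2 or _b are one class to them, and where a whole thing is asked for, a point or a joint stands for the part that bears it (a point fixed in the world has none). Each returns a list of dicts, best first, with "score" (0 to 1); they miss things now and then, are a little off and sometimes report something else, mostly with a low value. They report only what shows in the picture. A call takes as long as a camera call.
- find_in(picture, target): "position" ([x, y, z] in m, in world coordinates, good to about 4 mm: the middle of the surface that is visible of it).
- silhouettes(picture, target): "region" (400x640 bool, what is visible of it).
The state is a dict: "time": time; "q": joint angles; "joint_velocities": joint speeds; "joint_torque": joint torques, N m; "position": TCP position; "ee_rot": TCP orientation; "contact_force": force on the tool from outside, world axes, zero at the start; "torque": the same for the moment, N m; "grip_width": finger opening in m.
Only numpy, scipy, OpenCV 4.12 (cv2) and the standard library are available. Lean on these libraries where they do the work, as an engineer would, in place of code of your own. Each camera call takes 0.05 s, during which the arm holds its last target. There are 200 camera calls.

## Working session

There is one attempt and no reset: what is moved stays moved. The work goes in short steps, Python scripts to look and compute and a tool call to move; the robot and the scene stay as the last step left them, time stands still between calls to the robot, and variables do not carry over. Pictures are saved under pics/ and viewed, about 8 in all and at most 12, crops included, and the job is handed in when it is done.

Besides the shell and the picture viewer there is one more tool, called after "Request:" as a command line: name --pt "numbers of a row" for each row, then --argument value for the rest. play_rows: Moves the arm, as the interface text tells. Its arguments: {"type":"object","properties":{"motion":{"type":"array","items":{"type":"array","items":{"type":"number"}}},"squeeze":{"type":"number"}},"required":["motion"]}

```bash
mkdir -p pics
python3 - <<'E'
from plant import *
import cv2,numpy as np
s=status.read_state();print(s['time'],s['q'],s['position'],s['ee_rot'],s['grip_width'])
for n in ("top","side"):
    p=grab_frame(n);cv2.imwrite(f"pics/{n}1.png",p["frame"][...,::-1])
    print(n,p["fx"],p["cx"],p["cy"],np.round(p["extrinsics"],3).tolist())
    for t in ("turntable","handle","stub3","torch_aim"):
        try:
            for d in find_in(p,t)[:3]: print(t,round(d["score"],2),np.round(d["position"],3))
        except Exception as e: print(t,e)
E
```

```text
0.0 [-1.22300452e+00  2.60697284e-01 -1.39380189e-01  1.17272004e+00
  1.96024114e-05  1.57078606e+00] [ 0.17871754 -0.49295872  0.25545371] [ 9.84916791e-01  1.73025759e-01 -1.63465052e-04 -9.87199432e-04] 0.085652560915519
top 424.58208037757686 316.3083123279586 199.22514662780608 [[0.021, 0.988, -0.152, 0.485], [-1.0, 0.02, -0.009, -0.048], [-0.006, 0.152, 0.988, 0.77], [0.0, 0.0, 0.0, 1.0]]
turntable 0.8 [ 0.591 -0.04   0.079]
handle 0.64 [ 0.591 -0.037  0.077]
stub3 0.84 [ 0.594 -0.037  0.078]
torch_aim 0.9 [ 0.605 -0.051  0.077]
side 508.3614405225891 324.69087066831605 193.22519993608594 [[-0.681, 0.492, -0.542, 0.223], [-0.732, -0.475, 0.489, 0.318], [-0.017, 0.73, 0.684, 0.611], [0.0, 0.0, 0.0, 1.0]]
turntable 0.77 [ 0.582 -0.027  0.079]
handle 0.93 [ 0.581 -0.023  0.08 ]
stub3 0.68 [ 0.579 -0.024  0.078]
torch_aim 0.78 [ 0.581 -0.018  0.078]
```

View pics/top1.png

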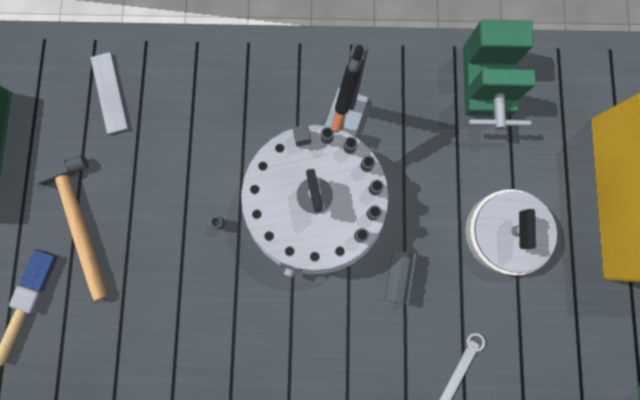

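View pics/side1.png

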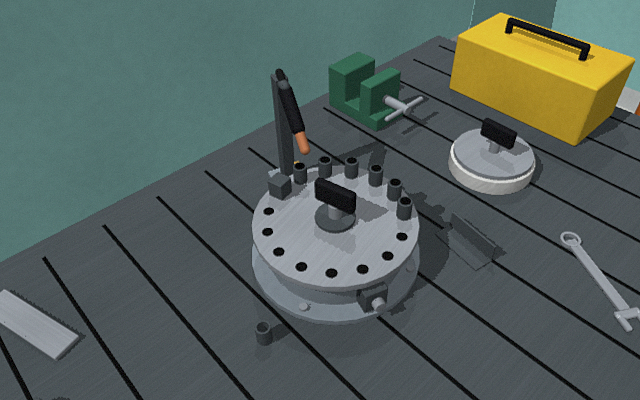

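The top view shows the square post at (302,136) and six stubs clockwise from (327,135) to (362,235). The handle is at (314,190) and the torch nozzle at (337,125). In the side view the post is at (280,187), the torch post base is near (287,170), and the decoy turntable sits at the right. Next I measure the axis, torch bearing, stub bearings and handle from depth.

```bash
cat > h.py <<'E'
from plant import *
import numpy as np, cv2
from scipy.optimize import least_squares
def cloud(p):
    z=p["range_z"].astype(float); v,u=np.indices(z.shape)
    P=np.stack([(u-p["cx"])/p["fx"]*z,-(v-p["cy"])/p["fy"]*z,-z,np.ones_like(z)],-1)@p["extrinsics"].T
    P=P[...,:3]; P[z<=0]=np.nan; return P
def measure():
    for n in ("top","side"):
        p=grab_frame(n);P=cloud(p).reshape(-1,3);P=P[np.isfinite(P[:,0])]
        near=np.hypot(P[:,0]-.585,P[:,1]+.03)<.26; P=P[near]
        d=P[abs(P[:,2]-.078)<.006]; d=d[np.hypot(d[:,0]-.585,d[:,1]+.03)<.15].astype(np.float32)
        hull=cv2.convexHull(d[:,:2])[:,0].astype(float)
        f=least_squares(lambda c:np.hypot(*(hull-c[:2]).T)-.122,[.585,-.03],loss="soft_l1",f_scale=.002)
        c=f.x; print(n,"axis",np.round(c,4),"rms",np.sqrt((f.fun**2).mean()))
        Q=P[:,:2]-c; r=np.hypot(*Q.T); a=np.degrees(np.arctan2(Q[:,1],Q[:,0])); z=P[:,2]
        h=P[(r<.04)&(z>.132)&(z<.15)][:,:2].astype(np.float32)
        print(" handle",len(h),cv2.minAreaRect(h))
        m=(z>.1)&(z<.115)&(r>.085)&(r<.115)
        print(" tops hist",[(int(b),int(k)) for k,b in zip(*np.histogram(a[m],np.arange(-180,181,6))) if k])
        for lo,hi in((.13,.16),(.16,.19),(.19,.22),(.22,.27)):
            m=(z>lo)&(z<hi)&(r>.07)&(r<.25)
            if m.sum()>3: print(" torch",lo,m.sum(),"r",np.round(np.median(r[m]),3),"a",np.round(np.median(a[m]),1), "p",np.round(np.median(P[m],0),3))
        m=(z>.02)&(z<.13)&(r>.175)&(r<.215)&(abs(a)<40)
        if m.sum()>3: print(" post",m.sum(),np.median(a[m]),np.percentile(a[m],[5,95]))
E
python3 - <<'E'
from h import *
measure()
E
```

```text
Traceback (most recent call last):
  File "h.py", line 13, in measure
    hull=cv2.convexHull(d[:,:2])[:,0].astype(float)
         ~~~~~~~~~~~~~~^^^^^^^^^
cv2.error: OpenCV(4.12.0) /io/opencv/modules/imgproc/src/convhull.cpp:143: error: (-215:Assertion failed) total >= 0 && (depth == CV_32F || depth == CV_32S) in function 'convexHull'
```

```bash
sed -i 's/cv2.convexHull(d\[:,:2\])/cv2.convexHull(np.ascontiguousarray(d[:,:2]))/; s/\[:,:2\].astype(np.float32)$/[:,:2].astype(np.float32).copy()/' h.py
python3 - <<'E'
from h import *
measure()
E
```

```text
top axis [ 0.5976 -0.0379] rms 0.0018633426373122306
 handle 381 ((0.597379207611084, -0.037878066301345825), (0.06341815739870071, 0.014089809730648994), 13.137919425964355)
 tops hist [(-138, 64), (-132, 85), (-126, 9), (-114, 64), (-108, 81), (-102, 7), (-90, 66), (-84, 78), (-78, 8), (-66, 60), (-60, 80), (-54, 6), (-42, 62), (-36, 81), (-30, 9), (-18, 53), (-12, 82), (-6, 10), (0, 6), (6, 101), (12, 105), (18, 47)]
 torch 0.13 244 r 0.112 a -18.7 p [ 0.704 -0.072  0.146]
 torch 0.16 426 r 0.138 a -18.5 p [ 0.729 -0.08   0.175]
 torch 0.19 595 r 0.173 a -18.2 p [ 0.762 -0.091  0.208]
 torch 0.22 52 r 0.191 a -17.9 p [ 0.78  -0.097  0.222]
 post 109 -20.824846893512976 [-21.22272404 -19.57889066]
side axis [ 0.5965 -0.037 ] rms 0.0005809133560966557
 handle 450 ((0.5960556268692017, -0.03625868260860443), (0.06340353190898895, 0.014989739283919334), 13.628952026367188)
 tops hist [(-138, 91), (-132, 72), (-126, 7), (-114, 74), (-108, 71), (-102, 8), (-90, 66), (-84, 69), (-78, 6), (-66, 55), (-60, 71), (-54, 12), (-42, 47), (-36, 72), (-30, 15), (-18, 42), (-12, 77), (-6, 19), (0, 5), (6, 84), (12, 91), (18, 82)]
 torch 0.13 458 r 0.12 a -15.9 p [ 0.711 -0.073  0.145]
 torch 0.16 535 r 0.144 a -15.7 p [ 0.734 -0.079  0.175]
 torch 0.19 467 r 0.173 a -16.4 p [ 0.762 -0.087  0.204]
 torch 0.22 24 r 0.191 a -17.5 p [ 0.779 -0.095  0.222]
 post 755 -16.510011066577214 [-20.37097885 -14.46206107]
```

The seats measure 13.5° (post), -10.5° (stub 1), and so on, but the torch comes out at about -17.5°. That 7° disagreement could mean a wrong click count, so I check it against the pointer and an overlay.

Run:
```python
from h import *
c=np.array([.597,-.0375])
out=[]
for n,(u0,v0) in (("top",(270,30)),("side",(230,60))):
    p=grab_frame(n);f=p["frame"].astype(int);P=cloud(p)
    R,G,B=f[...,0],f[...,1],f[...,2]
    r=np.hypot(P[...,0]-c[0],P[...,1]-c[1]); a=np.degrees(np.arctan2(P[...,1]-c[1],P[...,0]-c[0]))
    m=(R>B*1.5)&(R>90)&(r<.2)&(r>.08)&(P[...,2]<.127)
    for v,u in list(zip(*np.nonzero(m)))[:12]: print(n,u,v,f[v,u],"r %.3f a %.1f z %.3f"%(r[v,u],a[v,u],P[v,u,2]))
    # upright: slices in z of the torch post
    for lo in (.01,.04,.07,.1,.13,.16,.19):
        k=(P[...,2]>lo)&(P[...,2]<lo+.03)&(r>.165)&(r<.225)&(a>-50)&(a<40)
        if k.sum()>5: print(n,"z",lo,k.sum(),"min/max xy",np.round(np.percentile(P[k][:,:2],[3,97],axis=0),3).tolist())
    im=np.ascontiguousarray(p["frame"][...,::-1]);im=cv2.resize(im[v0:v0+130,u0:u0+130],(400,400)[::1],interpolation=cv2.INTER_CUBIC)
    E=np.linalg.inv(p["extrinsics"])
    for ang,col in ((13.4,(0,0,255)),(-10.6,(0,255,0)),(-17.5,(255,255,0)),(-34.6,(255,0,0))):
        t=np.radians(ang);pt=[]
        for rr in (.125,.195):
            q=E@[c[0]+rr*np.cos(t),c[1]+rr*np.sin(t),0.078,1]
            pt.append(((p["cx"]+p["fx"]*q[0]/-q[2]-u0)*400/130,(p["cy"]-p["fy"]*q[1]/-q[2]-v0)*400/130))
        cv2.circle(im,tuple(int(x) for x in pt[0]),3,col,-1)
        cv2.circle(im,tuple(int(x) for x in pt[1]),3,col,1)
    out.append(im)
cv2.imwrite("pics/crop1.png",np.hstack(out))
```

```text
top 331 129 [123  93  81] r 0.108 a -13.5 z 0.108
top z 0.01 382 min/max xy [[0.749, -0.127], [0.8, -0.064]]
top z 0.04 31 min/max xy [[0.769, -0.11], [0.784, -0.099]]
top z 0.07 29 min/max xy [[0.77, -0.109], [0.784, -0.101]]
top z 0.1 30 min/max xy [[0.769, -0.11], [0.787, -0.102]]
top z 0.13 25 min/max xy [[0.77, -0.111], [0.787, -0.102]]
top z 0.16 26 min/max xy [[0.765, -0.11], [0.787, -0.102]]
top z 0.19 419 min/max xy [[0.754, -0.108], [0.792, -0.082]]
side 297 161 [165 137  79] r 0.146 a -18.6 z 0.076
side 298 161 [158 130  73] r 0.146 a -19.2 z 0.076
side 294 162 [213 166  75] r 0.147 a -16.5 z 0.076
side 295 162 [206 165  83] r 0.144 a -16.8 z 0.078
side 296 162 [191 148  72] r 0.143 a -17.3 z 0.078
side 297 162 [131 109  66] r 0.142 a -17.9 z 0.078
side 298 162 [128 110  71] r 0.110 a -12.5 z 0.106
side 294 163 [191 153  80] r 0.143 a -16.0 z 0.077
side 295 163 [138 120  78] r 0.110 a -9.7 z 0.106
side z 0.01 171 min/max xy [[0.77, -0.099], [0.809, -0.074]]
side z 0.04 206 min/max xy [[0.769, -0.102], [0.791, -0.084]]
side z 0.07 216 min/max xy [[0.769, -0.102], [0.792, -0.084]]
side z 0.1 214 min/max xy [[0.77, -0.101], [0.793, -0.084]]
side z 0.13 178 min/max xy [[0.771, -0.095], [0.792, -0.083]]
side z 0.16 128 min/max xy [[0.773, -0.09], [0.794, -0.083]]
side z 0.19 310 min/max xy [[0.755, -0.102], [0.792, -0.079]]
```

View pics/crop1.png

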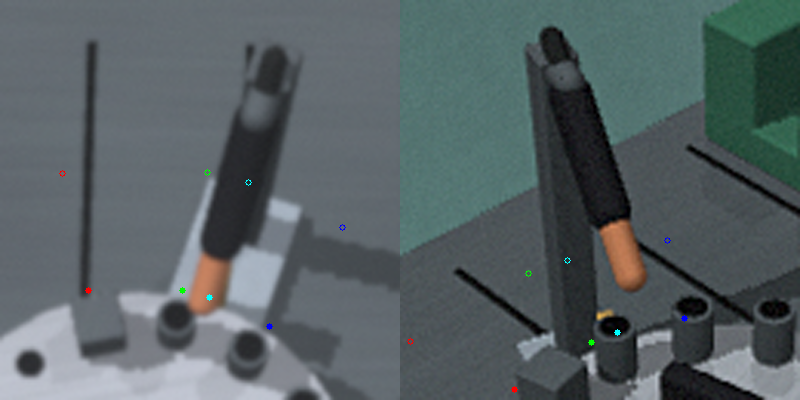

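The overlay confirms the torch bearing of about -17.5°: the pointer and upright agree with the cyan marks. Stub 1 at -10.5° is the nearest seat, so stub 3 is two clicks short, about +48° anticlockwise (41° if the start click was slack). I'll approach high, then check.

Request:
play_rows --pt "8.5 3 -1.6 0 0" --pt "8.5 6.5 -3.4 0 0" --pt "8.5 10 -5.2 0 0" --pt "8.5 13.5 -7 0 0" --pt "8.5 17 -8.8 0 0" --pt "8.5 20.5 -10.6 0 0" --pt "8.5 24 -12.4 0 0" --pt "8.5 27.5 -14.2 0 0" --squeeze 40

```text
time: 1.42
position: [0.3901, -0.2648, 0.2566]
ee_rot: [0.985, 0.173, 0.0, 0.0]
contact_force: [0.5, -1.0, -0.5]
grip_width: 0.0849
```

Request:
play_rows --pt "8.5 3.5 -1.8 0 0" --pt "8.5 7 -3.6 0 1" --pt "8.5 10.5 -5.4 0 2" --pt "8.5 14 -7.2 0 3" --pt "8.5 17.5 -9 0 4" --pt "8.5 21 -10.9 0 5" --pt "8.5 24.5 -12.8 0 6" --pt "8.5 27.3 -14.4 0 6.5"

```text
time: 2.08
position: [0.5985, -0.0355, 0.2562]
ee_rot: [0.993, 0.117, 0.001, -0.0]
contact_force: [-0.6, -0.5, -0.0]
grip_width: 0.0849
```

```bash
cat >> h.py <<'E'
def tool(target=None,yaw=None):
    from scipy.spatial.transform import Rotation as R
    s=status.read_state();M=R.from_quat(s["ee_rot"]).as_matrix();y=np.degrees(np.arctan2(M[1,0],M[0,0]))
    print("t",round(s["time"],2),"pos",np.round(s["position"],4),"yaw",round(y,2),"q",np.round(s["q"],2),"F",np.round(s["contact_force"],1),"grip",round(s["grip_width"],4))
    if target is not None: print("shift cm",np.round(100*M.T@(np.array(target)-s["position"]),2),"turn",round(y-yaw,2))
E
python3 -c "
from h import *
tool([.5965,-.037,.136],13.4)"
```

```text
t 2.08 pos [ 0.5985 -0.0355  0.2562] yaw 13.46 q [-0.06  0.39  0.05  1.23  0.    2.85] F [-0.6 -0.5 -0. ] grip 0.0849
shift cm [-0.24  0.1  12.02] turn 0.06
```

Aligned over the handle. Joint 6 is at 2.85, and turning anticlockwise lowers it, so range is fine. Descending now.

Request:
play_rows --pt "8.5 -0.2 0.1 2 0" --pt "8.5 -0.2 0.1 4.5 0" --pt "8.5 -0.2 0.1 7 0" --pt "8.5 -0.2 0.1 9 0" --pt "8.5 -0.2 0.1 10.5 0" --pt "8.5 -0.2 0.1 11.5 0" --pt "8.5 -0.2 0.1 12 0" --pt "8.5 -0.2 0.1 12 0"

```text
time: 2.75
position: [0.5944, -0.0394, 0.1354]
ee_rot: [0.993, 0.117, -0.001, -0.0]
contact_force: [-0.3, 0.3, 0.2]
grip_width: 0.0849
```

Request:
play_rows --pt "4 0 0 0 0" --pt "2 0 0 0 0" --pt "0.8 0 0 0 0" --pt "0.8 0 0 0 0" --pt "0.8 0 0 0 0" --pt "0.8 0 0 0 0" --pt "0.8 0 0 0 0" --pt "0.8 0 0 0 0"

```text
time: 3.42
position: [0.5949, -0.0379, 0.137]
ee_rot: [0.993, 0.117, 0.0, -0.001]
contact_force: [-2.1, 4.4, 4.0]
grip_width: 0.0134
```

```bash
python3 -c "
from h import *
tool()
p=grab_frame('side');cv2.imwrite('pics/side2.png',p['frame'][...,::-1])"
```

```text
t 3.42 pos [ 0.5949 -0.0379  0.137 ] yaw 13.47 q [-0.07  0.45 -0.17  0.95  0.    2.84] F [-2.1  4.4  4. ] grip 0.0134
```

View pics/side2.png

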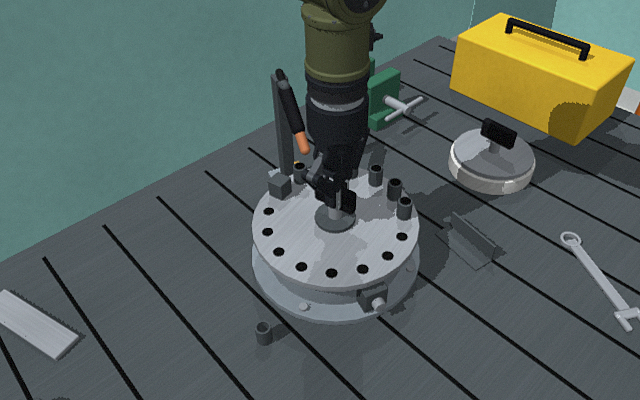

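The fingers hold the handle (13.4 mm opening) and the post and torch are clear. Turning anticlockwise by about 46°, which is negative about tool z.

Request:
play_rows --pt "0.8 0 0 0 -2" --pt "0.8 0 0 0 -5" --pt "0.8 0 0 0 -8" --pt "0.8 0 0 0 -12" --pt "0.8 0 0 0 -16" --pt "0.8 0 0 0 -20" --pt "0.8 0 0 0 -22" --pt "0.8 0 0 0 -23"

```text
time: 4.13
position: [0.5954, -0.039, 0.137]
ee_rot: [0.95, 0.313, 0.001, -0.0]
contact_force: [-0.9, 2.1, 3.6]
grip_width: 0.0133
```

Request:
play_rows --pt "0.8 0 0 0 -2" --pt "0.8 0 0 0 -5" --pt "0.8 0 0 0 -8" --pt "0.8 0 0 0 -12" --pt "0.8 0 0 0 -16" --pt "0.8 0 0 0 -20" --pt "0.8 0 0 0 -22" --pt "0.8 0 0 0 -23"

```text
time: 4.8
position: [0.5963, -0.0399, 0.137]
ee_rot: [0.868, 0.496, 0.001, 0.001]
contact_force: [2.8, -0.9, 3.4]
grip_width: 0.0133
```

```bash
python3 -c "
from h import *
tool();print(status.read_state()['torque'])
p=grab_frame('side');cv2.imwrite('pics/side3.png',p['frame'][...,::-1])"
```

```text
t 4.8 pos [ 0.5963 -0.0399  0.137 ] yaw 59.47 q [-0.07  0.45 -0.17  0.95 -0.    2.04] F [ 2.8 -0.9  3.4] grip 0.0133
[ 0.00992257 -0.24089738 -0.10458936]
```

View pics/side3.png

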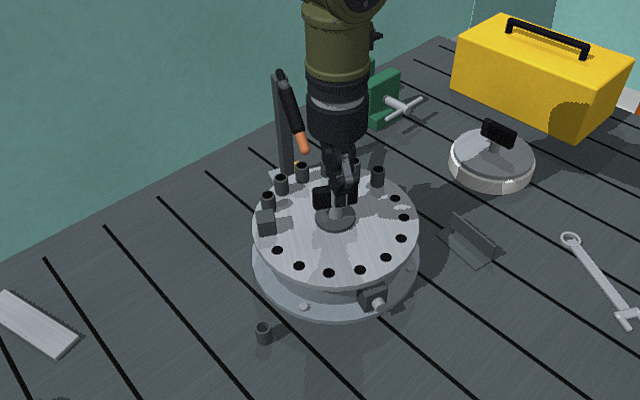

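The disc turned with the tool. Post is at (266,222), and the stubs follow at (268,200), (281,184) and (302,172), so the third sits by the torch. Next I let go gently and back straight up.

Request:
play_rows --pt "2 0 0 0 0" --pt "3 0 0 0 0" --pt "4 0 0 0 0" --pt "5 0 0 0 0" --pt "6 0 0 0 0" --pt "6 0 0 0 0" --pt "6 0 0 -0.5 0" --pt "6 0 0 -2 0"

```text
time: 5.52
position: [0.5932, -0.0392, 0.1546]
ee_rot: [0.869, 0.496, -0.002, -0.001]
contact_force: [-0.3, -0.5, -0.6]
grip_width: 0.0599
```

Request:
play_rows --pt "6 0 0 -3 0" --pt "6 0 0 -6 0" --pt "6 0 0 -9 0" --pt "6 0 0 -11 0" --pt "6 0 0 -12 0" --pt "6 0 0 -12 0" --pt "6 0 0 -12 0" --pt "6 0 0 -12 0"

```text
time: 6.18
position: [0.5941, -0.0393, 0.2746]
ee_rot: [0.869, 0.496, -0.001, -0.001]
contact_force: [-0.2, 0.6, -0.2]
grip_width: 0.0602
```

```bash
python3 -c "
from h import *
tool()
measure()"
```

```text
t 6.18 pos [ 0.5941 -0.0393  0.2746] yaw 59.43 q [-0.07  0.38  0.08  1.28 -0.    2.04] F [-0.2  0.6 -0.2] grip 0.0602Traceback (most recent call last):
  File "<string>", line 4, in <module>
    measure()
    ~~~~~~~^^
  File "h.py", line 13, in measure
    hull=cv2.convexHull(np.ascontiguousarray(d[:,:2]))[:,0].astype(float)
         ~~~~~~~~~~~~~~~~~~~~~~~~~~~~~~~~~~~~~~~~~~~~~^^^^^
TypeError: 'NoneType' object is not subscriptable
```

The arm blocks the top view, so I back it off toward the base.

Request:
play_rows --pt "6 -1 -2 0 0" --pt "6 -2.5 -4.5 0 0" --pt "6 -4.5 -7.5 0 0" --pt "6 -6 -10.5 0 0" --pt "6 -8 -13.5 0 0" --pt "6 -9.5 -16.5 0 0" --pt "6 -11 -18.5 0 0" --pt "6 -11.5 -19.5 0 0"

```text
time: 6.9
position: [0.3638, -0.0391, 0.2748]
ee_rot: [0.869, 0.495, -0.002, -0.001]
contact_force: [-1.3, -0.5, -0.3]
grip_width: 0.06
```

```bash
sed -i 's/for n in ("top","side"):/for n in names:/; s/def measure()/def measure(names=("side",))/' h.py; python3 -c "
from h import *
tool()
measure()
for n in ('side','top'):
    p=grab_frame(n);cv2.imwrite(f'pics/{n}4.png',p['frame'][...,::-1])"
```

```text
t 6.9 pos [ 0.3638 -0.0391  0.2748] yaw 59.4 q [-0.11 -0.02 -0.42  1.18 -0.    2.  ] F [-1.3 -0.5 -0.3] grip 0.06
side axis [ 0.5965 -0.0371] rms 0.0006956212249343343
 handle 469 ((0.5959301590919495, -0.03639053553342819), (0.06340382993221283, 0.015445646829903126), 58.58537292480469)
 tops hist [(-96, 26), (-90, 78), (-84, 44), (-72, 16), (-66, 73), (-60, 45), (-48, 14), (-42, 70), (-36, 53), (-24, 5), (-18, 66), (-12, 65), (0, 7), (6, 69), (12, 75), (24, 8), (30, 65), (36, 87), (48, 41), (54, 98), (60, 139), (66, 23)]
 torch 0.13 459 r 0.12 a -16.0 p [ 0.711 -0.074  0.145]
 torch 0.16 535 r 0.143 a -15.6 p [ 0.734 -0.079  0.174]
 torch 0.19 472 r 0.173 a -16.3 p [ 0.762 -0.087  0.204]
 torch 0.22 284 r 0.207 a -175.3 p [ 0.39  -0.054  0.262]
 post 753 -16.57680905412198 [-20.33960056 -14.40724301]
```

View pics/side4.png

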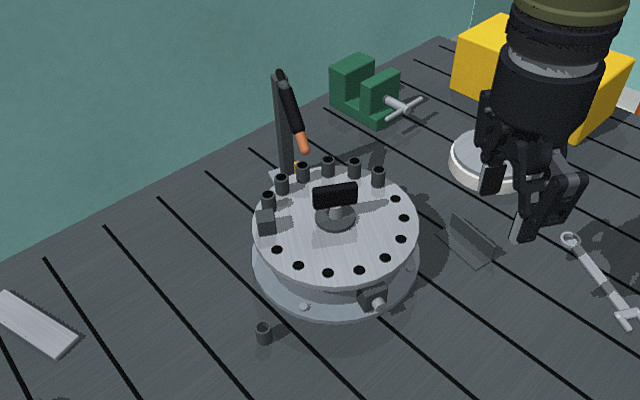

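```bash
python3 -c "
from plant import job
print(job.hand_in())"
```

```text
the job is handed in; nothing more can be done
None
```

I turned the table two clicks anticlockwise and the third stub is now under the torch, about 4° off by my last measurement. I gripped the bar handle, turned it about 46°, let go and backed the arm clear. I handed the job in about 7 s into the 32 s limit.

**Last check (side camera, arm clear):**
- The handle and square post point at about 58.6°, which puts the third stub at about -13.4° to -14°.
- The torch's upright, pointer and nozzle are at about -16° to -18°. That leaves the stub 2 to 4° off, or about 4 to 8 mm; the limit is 17.5 mm.
- The picture agrees: the third stub clockwise from the post stands below the nozzle. The force reading was only about 1.4 N, which is noise.

**What disagreed or was not checked:**
- Before the turn, the seats were about 6 to 7° off the torch bearing, so the table was not exactly in a click. The first stub was still clearly the nearest to the torch, which is why I turned two clicks. The remaining few degrees look like the same slack in the plunger.
- The top view was partly blocked by the arm on my first check after the turn. I took another top picture once the arm was clear, but I did not measure or view it, so the final result rests on the side camera.
- I did not check that the table was at rest with a second measurement over time.

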